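Clear a jammed feed mouth and seat the brass blank

ROBOT

A 6-joint arm with a two-finger parallel gripper is mounted at the origin on the work surface. World frame = base frame: x ahead of the robot, y to its left, z up, the work surface at z = 0. Lengths are in mm, angles in rad, forces in N, time in s.
With the tool pointing down it reaches from about 325 to 775 mm from the base axis. Payload 9.3 kg.
Tool frame: the origin (TCP) lies on the centre line of the jaws, within the pads' length; the fingertips stand 8 mm ahead of it and the grasp point (between the pads) lies 11 mm behind it; z points along the fingers, y is the line along which they close (so a half turn about z gives the same grasp; the last joint's range is limited). The gripper opens to 85 mm and grips with 20 to 120 N. Pads are 22 mm wide; open, the fingers measure 114 mm over their backs; the gripper's body (76 mm by 85 mm) begins 54 mm behind the grasp point. The pads swing forward as they close: fully open they stand 13 mm farther back than shut.
Start: joints at [-1.261, 0.259, 0.021, 1.334, 0, 1.418], TCP at [245.543, -492.143, 239.279] pointing down, gripper open.
Joint ranges: [-3.04, 3.04], [-0.91, 1.82], [-1.04, 1.36], [-1.92, 1.95], [-1.52, 1.45], [-3.14, 3.14]. Speed limits (rad/s): [2.22, 2.22, 2.79, 3.14, 3.14, 3.14].

INTERFACE

Orientations are given as a rotation vector (axis times angle).
In Python, from workcell import arm gives the robot as it stands.
- The arm moves only by the tool drive_tool, never from a script. Its argument "moves" is a list of rows, each a list of 3 entries, a list of its own where there are three numbers: the shift along the tool's x, y, z in mm, then the turn, a rotation vector about the tool's x, y, z in rad, then the gripper command: -1 is fully open, 1 is shut, values between are in proportion. A call has 1 to 5 rows; each row is the pose to reach, as a shift and turn from the pose commanded when the call began, along the tool's axes at that moment; what a row does not reach only later rows make up. A row lasts 1/8 s, in which the tool goes at most 62.5 mm and 10.7 degrees, less where a joint would pass 70% of its speed; a pose out of reach is approached as far as the arm can. A call with a gripper value outside its range is refused whole. The fingers move at their own pace and stop on an object; "newtons" is the grip in N (left out, the last holds). Time passes only in rows, so rows that repeat a pose let the fingers close. It gives the time, the measured TCP pose, the force, the opening and the grip force at its end, in the units of the state.
- arm.get_obs(): the state, without advancing time (a new reading comes with each control period).
- arm.capture(name): name is "scene" or "side" or "wrist"; returns a dict with "frame" (384x512x3 uint8, blue, green, red), "intrinsics" (3x3 intrinsics, pixels), "rvec" (rotation vector, rad) and "tvec" (3), from world to camera coordinates, as OpenCV has them; the wrist camera has in their place "mount" (4x4, takes a point from camera to tool coordinates, whose origin is the TCP and whose axes are the flange's). Camera axes: x right, y down, z forward; pixel columns grow to the right and rows downward; lengths in mm; the calibration is good to about 2 mm. A picture is of the moment at which its call begins: read the wrist's pose just before it. There is no depth.
- arm.sign_off(): hands the job in; it is judged then, once.
The state is a dict: "t": time; "joint_positions": joint angles; "joint_vel": joint speeds; "tau": joint torques, N m; "position": TCP position; "tcp_rot": TCP orientation; "wrist_force": force on the tool from outside, world axes, zero at the start; "ft_torque": the same for the moment, N m; "opening": opening from 0.0 (shut) to 1.0 (fully open); "grasp_force": force on a finger pad.
Only numpy, scipy, OpenCV 4.12 (cv2) and the standard library are available. Lean on these libraries where they do the work, as an engineer would, in place of code of your own. Each camera call takes 0.05 s, during which the arm holds its last target. There are 200 camera calls.

TASK

The steel blank caught under the spring roller is blocking the narrow mouth of the feed tray. Nudge it back out of the mouth into the wide part of the tray (never forward through it), then gently slide the brass blank through the mouth and along the lane until it is home against the red stop, with its white pin pressed in. Slide the blanks flat along the tray without lifting them, leave both steel blanks in the wide part, press only lightly on the tray, its walls and the stop, and leave the things around the tray alone.

Things in the scene. Friction and masses are not known exactly. Their poses are not given: they have to be found in the camera images.
- tray: Blue feed tray fixed to the bench. Origin: centre of the underside of its 300 x 262 mm floor plate, 8 mm thick, so blanks slide 8 mm above the bench (friction about 0.6, varies). x axis: along the lane, from the wide part through the mouth to the stop; y to the left of that; z up. The other entries give positions in this frame, in mm.
- tray_pen (a point): Wide part (pen) of the tray: floor centre, at tray x = -76, y = 0. It spans x -144 to -8, y -125 to 125, with a 12 mm high grey rim at both sides and the back.
- fence: Aluminium wall and lane rails fixed on the tray, with the roller and stop they carry; same origin and axes as the tray. The mouth is the 50 mm gap (y -25 to 25) in the 18 mm high front wall, which spans x -8 to 12 and reaches out to y = 125 and -125. A black spring housing on the wall at x -8 to 12, y 41 to 75 rises to 38 mm above the bench.
- tray_lane (a point): Point on the lane's floor at tray x = 60, y = 0. The lane runs from x = 12 to 145 between 18 mm high walls at y = 25 and -25. Across it stands the rigid red stop block, 48 mm wide, 23 mm high above the floor, clamped at a setting that differs each time: its near face is somewhere from x = 88 to 106 and must be found by looking or by feel.
- roller (a joint): Orange upright roller, 12 mm diameter, on a spring slide at the mouth's +y side, axis at tray x = 2. Value in m: 0 = out (axis at tray y = 20, leaving 39 mm of mouth), up to 0.010 as pushed to +y. Turns freely; spring 2 N at 0, 11 N at 0.010. A blank passing it slides along a slippery white nylon strip on the -y side, centre at y = -3, and needs about 5 to 12 N of push; past it, about 2 N.
- pin (a joint): White pin, 8 mm diameter, in the middle of the red stop's near face, 12 mm above the tray floor. Value in m: 0 = standing out 4 mm, 0.004 = pressed flush with the stop's face. Very soft spring (under 0.4 N): it does not push a blank back.
- stuck_center (a point): Grey steel turned blank, a solid upright cylinder, 44 mm diameter, 24 mm high, about 0.28 kg; the point is its centre, half-way up (12 mm above the tray floor); z is its axis. At the start it is caught in the mouth between the spring roller and the mouth's -y side; the lane between it and the stop is empty.
- brass_center (a point): Yellow brass blank, same size, about 0.30 kg; centre point, half-way up. At the start it crowds the mouth in the wide part, on the left or the right of it.
- spare_center (a point): Second grey steel blank, same as the stuck one; centre point, half-way up. At the start on the other side of the mouth from the brass one.
- oiler_center (a point): Yellow oil bottle with red cap, 50 mm diameter, 120 mm tall, standing beside the tray on its +y side; the point is half-way up. Leave alone.
- cup_rim (a point): Blue mug, 76 mm diameter, 85 mm tall, beyond the tray on the +y side; centre of its rim. Leave alone.
- driver_grip (a point): Green-handled screwdriver, 190 mm long, lying beside the tray on its -y side; point in its handle. Leave alone.

How it is judged:
By the outcome, as a careful person would: the job done as asked, in the order asked, and still so for the second after the job is handed in, with the robot touching nothing.
It also fails if it takes over 66 s, if anything falls off the work surface, if the arm or the gripper's body presses on something with over 40 N, if the wrist force passes 120 N, or if a joint passes its speed limit or range.

## Working session

There is one attempt and no reset: what is moved stays moved. The work goes in short steps, Python scripts to look and compute and a tool call to move; the robot and the scene stay as the last step left them, time stands still between calls to the robot, and variables do not carry over. Pictures are saved under pics/ and viewed, at most 10 in all, crops included, and the job is handed in when it is done.

Besides the shell and the picture viewer there is one more tool, called after "Request:" in YAML: its name, and indented under it one key for each argument. drive_tool: Moves the arm, as the interface text tells. Its arguments: {"type":"object","properties":{"moves":{"type":"array","items":{"type":"array"}},"newtons":{"type":"number"}},"required":["moves"]}

```bash
mkdir -p pics; python3 - <<'E'
from workcell import arm
import cv2,numpy as np
o=arm.get_obs();print({k:np.round(v,3) for k,v in o.items()})
ims=[]
for n in("scene","side"):
    c=arm.capture(n);cv2.imwrite(f"pics/{n}0.png",c["frame"]);print(n,c["intrinsics"],c["rvec"],c["tvec"])
    R=cv2.Rodrigues(np.array(c["rvec"],float))[0];print("campos",-R.T@np.array(c["tvec"]).ravel())
    np.savez(f"{n}_cal.npz",K=c["intrinsics"],r=c["rvec"],t=c["tvec"])
c=arm.capture("wrist");print(c["mount"],c["intrinsics"])
E
```

```text
{'t': np.float64(0.0), 'joint_positions': array([-1.261,  0.259,  0.021,  1.334, -0.   ,  1.418]), 'joint_vel': array([-0.001, -0.   ,  0.   ,  0.   , -0.001,  0.   ]), 'tau': array([ 0.0000e+00, -5.5564e+01,  3.4453e+01,  1.4000e-02, -0.0000e+00,
        0.0000e+00]), 'position': array([ 245.446, -491.876,  238.657]), 'tcp_rot': array([-3.057, -0.72 ,  0.   ]), 'wrist_force': array([ 0.047, -0.021,  0.646]), 'ft_torque': array([0.027, 0.004, 0.044]), 'grasp_force': np.float64(0.0), 'opening': np.float64(1.001)}
scene [[361.23594929   0.         258.33768732]
 [  0.         361.23594929 192.18285495]
 [  0.           0.           1.        ]] [ 2.19210244  0.98117527 -0.40795157] [-455.72261841 -253.18900168 1125.6716681 ]
campos [1029.88601901 -303.1060596   621.59953695]
side [[401.4962674    0.         256.44627783]
 [  0.         401.4962674  187.69692543]
 [  0.           0.           1.        ]] [ 0.37951256 -2.64060975  1.34229698] [611.28466899 146.29646529 926.71946855]
campos [374.9461067  810.14711535 675.98642312]
[[-2.12422295e-04 -9.58132453e-01 -2.86325267e-01  7.34684379e+01]
 [ 9.99999738e-01 -4.01502697e-04  6.01660226e-04 -1.12052928e+00]
 [-6.91430554e-04 -2.86325064e-01  9.58132287e-01 -1.34051843e+02]
 [ 0.00000000e+00  0.00000000e+00  0.00000000e+00  1.00000000e+00]] [[289.41687897   0.         253.60309586]
 [  0.         289.41687897 190.96042017]
 [  0.           0.           1.        ]]
```

View pics/scene0.png

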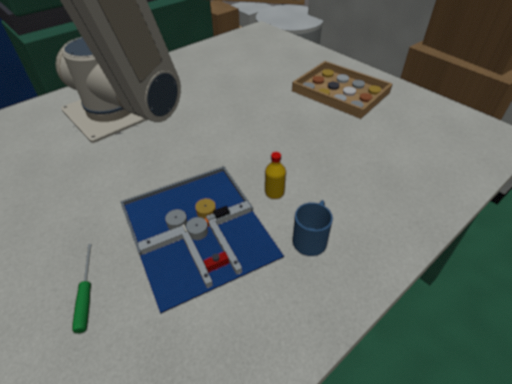

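View pics/side0.png

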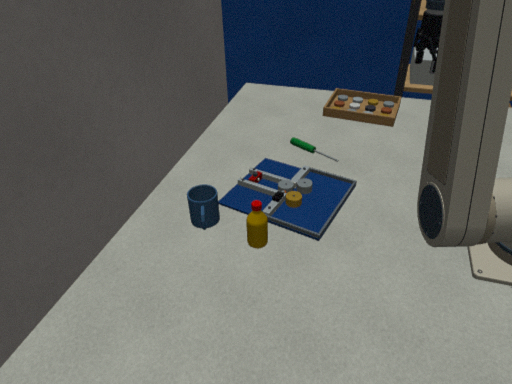

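The scene view shows the tray at about (123–281, 170–302), with brass at (205,207), stuck steel at (197,228), spare steel at (176,217) and the red stop at (216,262). In the side view, the bottle (257,225) and mug (203,207) stand on the +y side.

```bash
cat > h.py <<'E'
import cv2,numpy as np
from scipy.spatial.transform import Rotation as Ro
def ray(K,R,C,uv,z):
    uv=np.atleast_2d(uv).astype(float); d=np.c_[(uv-K[:2,2])/K[0,0],np.ones(len(uv))]@R.T   # R: cam->world
    return C+d*((z-C[2])/d[:,2])[:,None]
def cam(arm,n):
    if n=="wrist":
        o=arm.get_obs();c=arm.capture(n);T=Ro.from_rotvec(o["tcp_rot"]).as_matrix();M=np.array(c["mount"])
        return c["frame"],np.array(c["intrinsics"]),T@M[:3,:3],T@M[:3,3]+o["position"]
    c=arm.capture(n);R=cv2.Rodrigues(np.array(c["rvec"],float))[0]
    return c["frame"],np.array(c["intrinsics"]),R.T,-R.T@np.array(c["tvec"]).ravel()
def big(m):
    cs=cv2.findContours(m.astype(np.uint8),cv2.RETR_EXTERNAL,cv2.CHAIN_APPROX_NONE)[0]
    return max(cs,key=cv2.contourArea)
E
python3 - <<'E'
from h import *
from workcell import arm
for n in("scene","side"):
    f,K,R,C=cam(arm,n);h=cv2.cvtColor(f,cv2.COLOR_BGR2HSV)
    m=(h[...,0]>100)&(h[...,0]<128)&(h[...,1]>150)&(h[...,2]>60)
    if n=="side": m[:155]=0
    if n=="scene": m[:160]=0
    m[:, :100]=0
    hull=cv2.convexHull(big(cv2.morphologyEx(m.astype(np.uint8),cv2.MORPH_CLOSE,np.ones((15,15)))))
    W=ray(K,R,C,hull[:,0],8)[:,:2].astype(np.float32);r=cv2.minAreaRect(W);print(n,r,cv2.boxPoints(r).round())
    for nm,lo,hi,z in(("brass",(18,150,100),(32,255,255),32),("red",(0,150,80),(6,255,255),31)):
        mm=cv2.inRange(h,lo,hi);x,y,w,hh=cv2.boundingRect(hull);q=np.zeros_like(mm);cv2.fillConvexPoly(q,hull,255)
        c=big((mm&q)>0);p=c[:,0].mean(0);print(nm,p,ray(K,R,C,p,z)[0].round(1))
    if n=="scene":
        for p in((176,216),(197,226)):print("steel",ray(K,R,C,p,32)[0].round())
        print("driver",ray(K,R,C,[(90,245),(80,330)],10).round(),"oiler",ray(K,R,C,(275,196),0).round(),'mug',ray(K,R,C,(311,248),0).round())
E
```

```text
scene ((571.6978759765625, -75.71005249023438), (255.47909545898438, 294.3066711425781), 76.2127914428711) [[ 398. -165.]
 [ 684. -235.]
 [ 745.   13.]
 [ 459.   83.]]
brass [205.         206.43181818] [548.1 -35.3  32. ]
red [216.15789474 260.33333333] [ 677.  -101.7   31. ]
steel [529. -98.  32.]
steel [582. -80.  32.]
driver [[ 459. -268.   10.]
 [ 622. -357.   10.]] oiler [[606. 124.   0.]] mug [[767.  76.   0.]]
side ((619.3882446289062, -37.09613037109375), (339.1400451660156, 359.6690979003906), 76.42301940917969) [[ 405. -160.]
 [ 754. -244.]
 [ 834.   86.]
 [ 484.  170.]]
brass [256.08695652 218.23913043] [612.9  87.5  32. ]
red [256.05 203.9 ] [630.2  31.5  31. ]
```

Request:
drive_tool:
  moves:
    - [[483, -249, 0], [0, 0, -0.867], 1]
    - [[483, -249, 0], [0, 0, -0.867], 1]
    - [[483, -249, 0], [0, 0, -0.867], 1]
    - [[483, -249, 0], [0, 0, -0.867], 1]
    - [[483, -249, 0], [0, 0, -0.867], 1]

```text
t: 0.88
position: [431.0, -238.3, 239.4]
tcp_rot: [2.468, 1.944, 0.0]
wrist_force: [-0.4, -1.6, 0.1]
opening: 0.001
grasp_force: 0.0
```

Request:
drive_tool:
  moves:
    - [[210, 88, 40], [0, 0, 0], 1]
    - [[210, 88, 40], [0, 0, 0], 1]
    - [[210, 88, 40], [0, 0, 0], 1]
    - [[210, 88, 40], [0, 0, 0], 1]
    - [[210, 88, 40], [0, 0, 0], 1]

```text
t: 1.5
position: [566.6, -54.5, 198.0]
tcp_rot: [-2.467, -1.942, 0.001]
wrist_force: [0.0, -0.0, -0.6]
opening: -0.002
grasp_force: 0.0
```

```bash
python3 - <<'E'
from h import *
from workcell import arm
f,K,R,C=cam(arm,"wrist");o=arm.get_obs();print(o["position"],o["tcp_rot"],o["wrist_force"])
cv2.imwrite("pics/w1.png",f);np.savez("w1.npz",f=f,K=K,R=R,C=C)
E
```

```text
[565.95840204 -55.84703723 198.55473791] [-2.46902221e+00 -1.94095718e+00  1.43012747e-03] [ 0.73698723  0.13411116 -0.8453215 ]
```

View pics/w1.png

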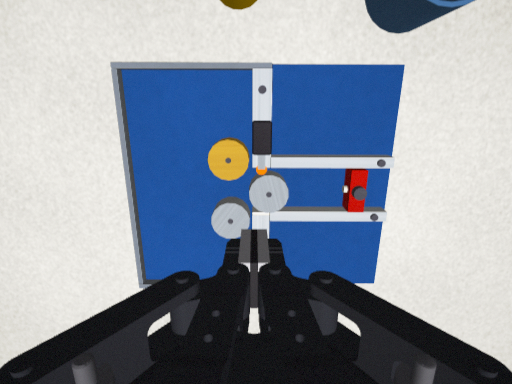

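The wrist view shows brass at (228,160), stuck steel at (269,194), spare at (231,221), the roller at (261,170), the pin at (346,189) and the red stop at (355,190). The tray's front edge runs from (404,66) to (375,283).

```bash
cat >> h.py <<'E'
def steelcirc(f,box):
    x0,y0,x1,y1=box;g=cv2.cvtColor(f,cv2.COLOR_BGR2GRAY)[y0:y1,x0:x1]
    c=cv2.HoughCircles(cv2.resize(g,None,fx=4,fy=4,interpolation=cv2.INTER_CUBIC),cv2.HOUGH_GRADIENT,1.5,80,param1=120,param2=25,minRadius=64,maxRadius=92)
    return [] if c is None else np.c_[c[0][:,:2]/4+[x0,y0],c[0][:,2]/4]
E
python3 - <<'E'
from h import *
d=np.load("w1.npz");f,K,R,C=[d[k] for k in "fKRC"];h=cv2.cvtColor(f,cv2.COLOR_BGR2HSV)
b=(h[...,0]>100)&(h[...,0]<128)&(h[...,1]>150)&(h[...,2]>60)
cc=big(cv2.morphologyEx(b.astype(np.uint8),cv2.MORPH_OPEN,np.ones((3,3)))[:,:])
# front edge: last blue px per row; left side edge: first blue per column right of wall; right: last
fr=np.array([(np.where(b[y,:430])[0].max()+.5,y) for y in list(range(75,150))+list(range(230,275))])
sl=np.array([(x,np.where(b[50:,x])[0].min()+50-.5) for x in range(280,395)])
sr=np.array([(x,np.where(b[:300,x])[0].max()+.5) for x in range(300,370)])
P=[ray(K,R,C,q,8)[:,:2] for q in(fr,sl,sr)]
L=[cv2.fitLine(p.astype(np.float32),cv2.DIST_HUBER,0,.01,.01).ravel() for p in P]
for l in L: print(np.degrees(np.arctan2(l[1],l[0]))%180, l)
a=[np.arctan2(l[1],l[0])for l in L]; 
ang=np.mean([(np.degrees(a[0])%180)-90,(np.degrees(a[1])+90)%180-90,(np.degrees(a[2])+90)%180-90]);print("ang",ang)
t=np.radians(ang);X=np.array([np.cos(t),np.sin(t)]);Y=np.array([-X[1],X[0]])
xf=(P[0]@X).mean();yl=(P[1]@Y).mean();yr=(P[2]@Y).mean();print("width",yl-yr)
O=X*(xf-150)+Y*(yl+yr)/2;print("O",O);np.savez("tray.npz",O=O,X=X,Y=Y)
tr=lambda uv,z:np.c_[(ray(K,R,C,uv,z)[:,:2]-O)@X,(ray(K,R,C,uv,z)[:,:2]-O)@Y].round(1)
print("roller",tr((261,170),30),"brass,stuck,spare approx",tr([(228,160),(269,194),(231,221)],32),"pin",tr((343.5,189),20))
c=steelcirc(f,(195,130,300,250));print(c.round(1));print(tr(c[:,:2],32))
r=cv2.inRange(h,(0,150,60),(8,255,255));r[:,:320]=0;k=big(r>0);print(cv2.boundingRect(k),tr(cv2.boxPoints(cv2.minAreaRect(k)),31))
print("oiler",tr((238,5),0))
E
```

```text
76.208115 [ 2.3839590e-01  9.7116804e-01  7.1733160e+02 -8.8295296e+01]
166.39885 [ 9.7195631e-01 -2.3516159e-01  6.7666022e+02  3.5713509e+01]
152.24329 [ 8.8493305e-01 -4.6571827e-01  6.4292242e+02 -2.1599539e+02]
ang -18.38325
width 249.5199522138215
O [568.70851337 -59.87986378]
roller [[ 3.2 12.1]] brass,stuck,spare approx [[-32.4  20.3]
 [ 14.1 -13.3]
 [-25.  -48.3]] pin [[97.9 -4.1]]
[[228.2 159.8  20.3]
 [267.6 193.9  18.6]
 [228.9 220.6  17.9]
 [260.4 135.1  20.6]]
[[-32.2  20.5]
 [ 12.6 -13.4]
 [-27.4 -47.9]
 [ -0.8  48.8]]
(343, 169, 25, 43) [[ 97.1 -25.8]
 [ 93.1  22.6]
 [115.6  22.4]
 [120.6 -26.2]]
oiler [[-33.9 172.2]]
```

```bash
python3 - <<'E'
from h import *
d=np.load("w1.npz");f,K,R,C=[d[k] for k in "fKRC"]
t=np.radians(-13.7);X=np.array([np.cos(t),np.sin(t)]);Y=np.array([-X[1],X[0]])
O=X*(np.array([717.33,-88.30])@X-150)+Y*(np.array([676.66,35.71])@Y-131);print(O);np.savez("tray.npz",O=O,X=X,Y=Y)
tr=lambda uv,z:np.c_[(ray(K,R,C,uv,z)[:,:2]-O)@X,(ray(K,R,C,uv,z)[:,:2]-O)@Y].round(1)
print("brass,stuck,spare",tr([(228.2,159.8),(268.5,193.9),(229.9,220.6)],32))
print("roller",tr((261,170),30),"pin",tr((343.5,189),20),"stop",tr([(347,170),(345,209)],31),"corner br",tr((375,283),8),tr((404,66),8))
print("lane wall y edges @18",tr([(330,168),(330,208)],18),"wall x",tr([(253,90),(271,90)],18))
print("TCP",(np.array([566,-55.8])-O)@X,(np.array([566,-55.8])-O)@Y)
E
```

```text
[566.82524838 -72.35138248]
brass,stuck,spare [[-31.5  35.6]
 [ 11.3  -1.7]
 [-31.2 -33. ]]
roller [[ 3.  24.3]] pin [[96.1  0.5]] stop [[ 94.4  24.7]
 [ 96.3 -19.4]] corner br [[ 152.2 -129.4]] [[150.6 129.7]]
lane wall y edges @18 [[ 79.6  24.1]
 [ 83.3 -23. ]] wall x [[ -5.7 105.5]
 [ 12.8 105.5]]
TCP -4.72176807637633 15.885030785394074
```

Request:
drive_tool:
  moves:
    - [[-19, 63, 60], [0, 0, 0], 1]
    - [[-19, 63, 60], [0, 0, 0], 1]
    - [[-19, 63, 100], [0, 0, 0], 1]
    - [[-19, 63, 140], [0, 0, 0], 1]
    - [[-19, 63, 140], [0, 0, 0], 1]

```text
t: 2.17
position: [620.1, -91.3, 57.1]
tcp_rot: [-2.471, -1.934, 0.005]
wrist_force: [0.2, 0.5, 1.3]
opening: 0.002
grasp_force: 0.0
```

Request:
drive_tool:
  moves:
    - [[0, 0, 15], [0, 0, 0], 1]
    - [[0, 0, 30], [0, 0, 0], 1]
    - [[0, 0, 36], [0, 0, 0], 1]
    - [[0, 0, 36], [0, 0, 0], 1]

```text
t: 2.68
position: [622.3, -90.5, 23.1]
tcp_rot: [-2.472, -1.938, 0.0]
wrist_force: [-0.2, -1.2, 1.2]
opening: 0.003
grasp_force: 0.0
```

```bash
cat > st.py <<'E'
from h import *
from workcell import arm
d=np.load("tray.npz");O,X,Y=d["O"],d["X"],d["Y"];o=arm.get_obs();p=o["position"];F=o["wrist_force"]
print("t",round(o["t"],2),"tray xy",((p[:2]-O)@X).round(1),((p[:2]-O)@Y).round(1),"z",p[2].round(1),"F tray",(F[:2]@X).round(1),(F[:2]@Y).round(1),F[2].round(1),"open",round(float(o["opening"]),3))
T=Ro.from_rotvec(o["tcp_rot"]).as_matrix();print("toolx yaw",np.degrees(np.arctan2(T[1,0],T[0,0])).round(2),"j",o["joint_positions"].round(2))
E
python3 st.py; python3 - <<'E'
from h import *
from workcell import arm
f,K,R,C=cam(arm,"wrist");cv2.imwrite("pics/w2.png",f)
E
```

```text
t 2.67 tray xy 58.1 -4.5 z 23.1 F tray 0.1 -1.2 1.2 open 0.003
toolx yaw 76.2 j [-0.28  0.52 -0.14  0.91  0.    1.53]
```

View pics/w2.png

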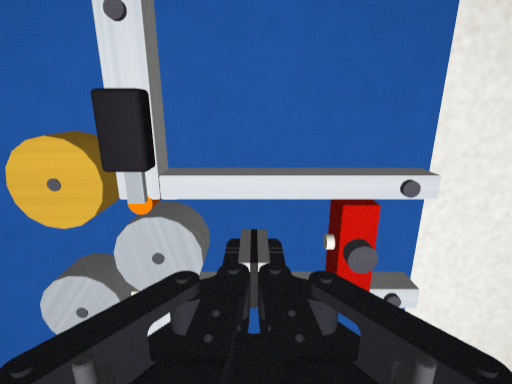

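The fingers are in the lane at about (252,250). They sit between the stuck blank at (160,255) and the stop's near face at column 330.

Request:
drive_tool:
  moves:
    - [[1.5, -4, 1], [0, 0, 0], 1]
    - [[1.5, -8, 1], [0, 0, 0], 1]
    - [[1.5, -12, 1], [0, 0, 0], 1]
    - [[1.5, -16, 1], [0, 0, 0], 1]
    - [[1.5, -20, 1], [0, 0, 0], 1]

```text
t: 3.35
position: [604.8, -84.7, 23.2]
tcp_rot: [2.47, 1.936, 0.004]
wrist_force: [4.8, -0.6, -0.0]
opening: -0.002
grasp_force: 2.6
```

```bash
python3 st.py
```

```text
t 3.35 tray xy 39.9 -3.0 z 23.2 F tray 4.8 0.6 -0.0 open -0.002
toolx yaw 76.19 j [-0.28  0.49 -0.2   0.88  0.    1.54]
```

Request:
drive_tool:
  moves:
    - [[0, -5, 0], [0, 0, 0], 1]
    - [[0, -10, 0], [0, 0, 0], 1]
    - [[0, -15, 0], [0, 0, 0], 1]
    - [[0, -20, 0], [0, 0, 0], 1]
    - [[0, -25, 0], [0, 0, 0], 1]

```text
t: 3.98
position: [579.0, -78.5, 22.4]
tcp_rot: [2.472, 1.938, 0.0]
wrist_force: [4.4, -1.6, 0.4]
opening: -0.001
grasp_force: 2.2
```

Request:
drive_tool:
  moves:
    - [[0, -5, 0], [0, 0, 0], 1]
    - [[0, -10, 0], [0, 0, 0], 1]
    - [[0, -15, 0], [0, 0, 0], 1]
    - [[0, -20, 0], [0, 0, 0], 1]
    - [[0, -20, 0], [0, 0, 0], 1]

```text
t: 4.6
position: [558.7, -73.3, 22.2]
tcp_rot: [-2.471, -1.938, 0.001]
wrist_force: [0.8, 0.3, 0.8]
opening: 0.0
grasp_force: 0.2
```

```bash
python3 st.py;python3 - <<'E'
from h import *
from workcell import arm
f,K,R,C=cam(arm,"wrist");cv2.imwrite("pics/w3.png",f)
E
```

```text
t 4.6 tray xy -7.7 -2.8 z 22.2 F tray 0.7 0.5 0.8 open 0.0
toolx yaw 76.2 j [-0.28  0.43 -0.31  0.83  0.    1.53]
```

View pics/w3.png

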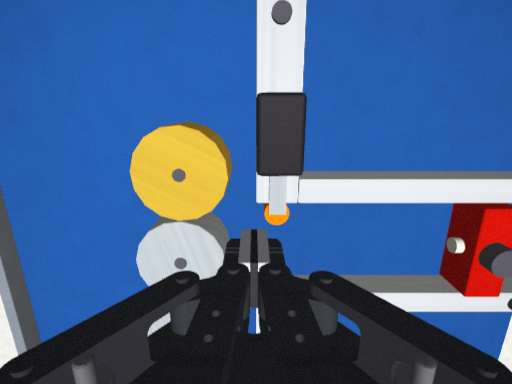

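The stuck blank is now out of the mouth at (180,263). Brass is beside it at (180,170), with the spare on the far side.

Request:
drive_tool:
  moves:
    - [[0, -6, 0], [0, 0, 0], 1]
    - [[0, -12, 0], [0, 0, 0], 1]
    - [[0, -18, 0], [0, 0, 0], 1]
    - [[0, -24, 0], [0, 0, 0], 1]
    - [[0, -30, 0], [0, 0, 0], 1]

```text
t: 5.28
position: [529.9, -66.3, 22.2]
tcp_rot: [-2.472, -1.938, 0.0]
wrist_force: [1.2, 0.7, 0.3]
opening: -0.003
grasp_force: 0.6
```

Request:
drive_tool:
  moves:
    - [[0, -6, 0], [0, 0, 0], 1]
    - [[0, -12, 0], [0, 0, 0], 1]
    - [[0, -18, 0], [0, 0, 0], 1]
    - [[0, -24, 0], [0, 0, 0], 1]
    - [[0, -28, 0], [0, 0, 0], 1]

```text
t: 5.9
position: [502.9, -59.6, 22.3]
tcp_rot: [-2.472, -1.938, 0.0]
wrist_force: [1.9, -0.5, -0.4]
opening: -0.001
grasp_force: 0.6
```

Request:
drive_tool:
  moves:
    - [[0, 5, 0], [0, 0, 0], 1]
    - [[0, 5, -60], [0, 0, 0], 1]
    - [[0, 5, -120], [0, 0, 0], 1]
    - [[0, 60, -180], [0, 0, 0], 1]
    - [[0, 60, -180], [0, 0, 0], 1]

```text
t: 6.52
position: [564.4, -74.9, 205.6]
tcp_rot: [2.469, 1.935, 0.005]
wrist_force: [0.3, 0.5, -0.7]
opening: 0.003
grasp_force: 0.0
```

```bash
python3 st.py;python3 - <<'E'
from h import *
from workcell import arm
f,K,R,C=cam(arm,"wrist");cv2.imwrite("pics/w4.png",f);np.savez("w4.npz",f=f,K=K,R=R,C=C)
E
```

```text
t 6.53 tray xy -1.8 -3.0 z 205.6 F tray 0.2 0.5 -0.7 open 0.003
toolx yaw 76.19 j [-0.28  0.3  -0.01  1.26 -0.    1.53]
```

View pics/w4.png

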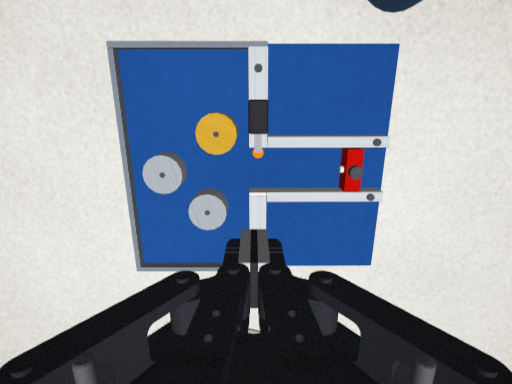

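Brass is at (216,133), the stuck blank at (163,174) and the spare at (208,212). The mouth is clear, and the stop face is at about column 342.

```bash
python3 - <<'E'
from h import *
d=np.load("w4.npz");f,K,R,C=[d[k] for k in "fKRC"];d=np.load("tray.npz");O,X,Y=d["O"],d["X"],d["Y"]
tr=lambda uv,z:np.c_[(ray(K,R,C,uv,z)[:,:2]-O)@X,(ray(K,R,C,uv,z)[:,:2]-O)@Y].round(1)
h=cv2.cvtColor(f,cv2.COLOR_BGR2HSV);m=cv2.inRange(h,(15,150,150),(32,255,255));m[:60]=0
print("brass circ",cv2.minEnclosingCircle(big(m>0)))
c=steelcirc(f,(130,100,250,240));print(c.round(1),tr(c[:,:2],32))
print("walls: lane", tr([(310,146),(310,192)],18),"corners",tr([(398,44),(371,265)],8),"stop top near face",tr([(343,150),(340,190)],31),"pin",tr((340.5,169),20),"wall x",tr([(249,80),(268,80)],18))
E
```

```text
brass circ ((216.0, 133.0), 20.61562728881836)
[[215.7 133.6  20.6]
 [207.8 210.4  19.8]
 [161.3 175.9  20.5]] [[ -40.6   41.8]
 [ -52.9  -43.9]
 [-101.6   -3.6]]
walls: lane [[ 61.8  26.5]
 [ 64.7 -26.8]] corners [[ 149.8  130.8]
 [ 151.5 -129.4]] stop top near face [[ 94.8  24. ]
 [ 95.3 -20.7]] pin [[97.3  0.8]] wall x [[-5.5 95.2]
 [14.3 95.2]]
```

Request:
drive_tool:
  moves:
    - [[-43, -60, 40], [0, 0, 0], 1]
    - [[-43, -100, 80], [0, 0, 0], 1]
    - [[-43, -100, 140], [0, 0, 0], 1]
    - [[-43, -100, 150], [0, 0, 0], 1]
    - [[-43, -100, 150], [0, 0, 0], 1]

```text
t: 7.2
position: [452.8, -91.5, 50.9]
tcp_rot: [-2.47, -1.936, 0.003]
wrist_force: [-0.8, 0.1, -0.0]
opening: -0.001
grasp_force: 0.0
```

```bash
python3 st.py
```

```text
t 7.2 tray xy -106.3 -45.6 z 50.9 F tray -0.8 -0.1 -0.0 open -0.001
toolx yaw 76.18 j [-0.38  0.25 -0.51  0.81  0.    1.43]
```

Request:
drive_tool:
  moves:
    - [[0, 0, 0], [0, 0, 0], 1]
    - [[0, 0, 0], [0, 0, 0], 1]

```text
t: 7.45
position: [454.9, -92.2, 53.2]
tcp_rot: [2.471, 1.938, 0.001]
wrist_force: [-0.5, -0.1, 0.9]
opening: -0.002
grasp_force: 0.0
```

```bash
python3 st.py
```

```text
t 7.45 tray xy -104.0 -45.7 z 53.2 F tray -0.5 -0.2 0.9 open -0.002
toolx yaw 76.2 j [-0.38  0.25 -0.5   0.81 -0.    1.43]
```

Settled. Now descend and push the stuck blank aside toward +y.

Request:
drive_tool:
  moves:
    - [[0, 2, 12], [0, 0, 0], 1]
    - [[0, 2, 24], [0, 0, 0], 1]
    - [[0, 2, 31], [0, 0, 0], 1]
    - [[0, 2, 31], [0, 0, 0], 1]

```text
t: 7.95
position: [455.6, -92.2, 20.5]
tcp_rot: [-2.471, -1.937, 0.001]
wrist_force: [-0.6, -0.0, 0.1]
opening: -0.002
grasp_force: 0.0
```

Request:
drive_tool:
  moves:
    - [[6, 0, 0], [0, 0, 0], 1]
    - [[12, 0, 0], [0, 0, 0], 1]
    - [[18, 0, 0], [0, 0, 0], 1]
    - [[24, 0, 0], [0, 0, 0], 1]
    - [[30, 0, 0], [0, 0, 0], 1]

```text
t: 8.57
position: [463.5, -63.1, 21.5]
tcp_rot: [2.472, 1.938, -0.0]
wrist_force: [-1.9, -3.0, 2.2]
opening: 0.002
grasp_force: 1.4
```

Request:
drive_tool:
  moves:
    - [[6, 0, 0], [0, 0, 0], 1]
    - [[12, 0, 0], [0, 0, 0], 1]
    - [[18, 0, 0], [0, 0, 0], 1]
    - [[24, 0, 0], [0, 0, 0], 1]
    - [[30, 0, 0], [0, 0, 0], 1]

```text
t: 9.2
position: [470.5, -33.8, 21.3]
tcp_rot: [2.472, 1.938, -0.0]
wrist_force: [-1.0, -2.5, 2.3]
opening: -0.002
grasp_force: 1.9
```

```bash
python3 st.py
```

```text
t 9.2 tray xy -102.7 14.6 z 21.3 F tray -0.4 -2.6 2.3 open -0.002
toolx yaw 76.19 j [-0.25  0.3  -0.53  0.74 -0.    1.56]
```

Request:
drive_tool:
  moves:
    - [[-4, 0, 0], [0, 0, 0], 1]
    - [[-4, 0, -55], [0, 0, 0], 1]
    - [[70, 62, -60], [0, 0, 0], 1]
    - [[70, 62, -60], [0, 0, 0], 1]
    - [[70, 62, -45], [0, 0, 0], 1]

```text
t: 9.82
position: [549.3, 20.1, 66.4]
tcp_rot: [2.469, 1.94, 0.004]
wrist_force: [0.4, -0.0, 0.1]
opening: 0.003
grasp_force: 0.0
```

Request:
drive_tool:
  moves:
    - [[0, 0, 0], [0, 0, 0], 1]
    - [[0, 0, 0], [0, 0, 0], 1]

```text
t: 10.07
position: [546.3, 18.5, 66.0]
tcp_rot: [-2.472, -1.937, 0.001]
wrist_force: [-0.4, 0.2, -0.6]
opening: -0.002
grasp_force: 0.0
```

```bash
python3 st.py; python3 - <<'E'
from h import *
from workcell import arm
f,K,R,C=cam(arm,"scene");d=np.load("tray.npz");O,X,Y=d["O"],d["X"],d["Y"]
tr=lambda uv,z:np.c_[(ray(K,R,C,uv,z)[:,:2]-O)@X,(ray(K,R,C,uv,z)[:,:2]-O)@Y].round(1)
cv2.imwrite("pics/s5.png",cv2.resize(f[150:310,100:340],None,fx=3,fy=3))
E
```

```text
t 10.07 tray xy -41.4 83.4 z 66.0 F tray -0.4 0.1 -0.6 open -0.002
toolx yaw 76.15 j [-0.12  0.36 -0.29  0.92  0.    1.69]
```

View pics/s5.png

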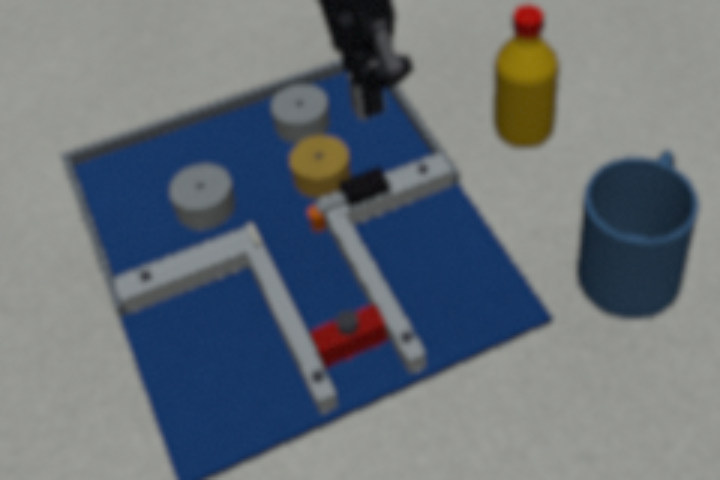

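The stuck blank now sits at the back at crop (300,110). Brass is at (319,165), the spare at (200,195), and the gripper is over the clear floor at +y.

Request:
drive_tool:
  moves:
    - [[0, 0, 15], [0, 0, 0], 1]
    - [[0, 0, 30], [0, 0, 0], 1]
    - [[0, 0, 44], [0, 0, 0], 1]
    - [[0, 0, 44], [0, 0, 0], 1]

```text
t: 10.62
position: [546.5, 19.1, 20.7]
tcp_rot: [-2.471, -1.937, 0.003]
wrist_force: [-0.1, 0.3, 0.5]
opening: -0.005
grasp_force: 0.0
```

Request:
drive_tool:
  moves:
    - [[-6, 0, 0], [0, 0, 0], 1]
    - [[-12, 0, 0], [0, 0, 0], 1]
    - [[-18, 0, 0], [0, 0, 0], 1]
    - [[-24, 0, 0], [0, 0, 0], 1]
    - [[-30, 0, 0], [0, 0, 0], 1]

```text
t: 11.25
position: [540.4, -10.4, 22.6]
tcp_rot: [2.472, 1.938, 0.001]
wrist_force: [1.4, 4.0, 2.8]
opening: 0.002
grasp_force: 1.9
```

Request:
drive_tool:
  moves:
    - [[-5, 0, 0], [0, 0, 0], 1]
    - [[-10, 0, 0], [0, 0, 0], 1]
    - [[-15, 0, 0], [0, 0, 0], 1]
    - [[-20, 0, 0], [0, 0, 0], 1]
    - [[-23, 0, 0], [0, 0, 0], 1]

```text
t: 11.88
position: [534.6, -32.7, 22.3]
tcp_rot: [-2.472, -1.938, -0.0]
wrist_force: [0.4, 4.2, 4.1]
opening: -0.001
grasp_force: 2.4
```

```bash
python3 st.py
```

```text
t 11.88 tray xy -40.7 30.9 z 22.3 F tray -0.6 4.2 4.1 open -0.001
toolx yaw 76.18 j [-0.22  0.39 -0.38  0.8   0.    1.59]
```

Back off, rise and move behind with the camera view.

Request:
drive_tool:
  moves:
    - [[4, 0, 0], [0, 0, 0], 1]
    - [[4, 0, -55], [0, 0, 0], 1]
    - [[-34, -20, -110], [0, 0, 0], 1]
    - [[-34, -46, -110], [0, 0, 0], 1]
    - [[-34, -46, -110], [0, 0, 0], 1]

```text
t: 12.5
position: [480.5, -54.7, 132.9]
tcp_rot: [2.473, 1.937, -0.001]
wrist_force: [1.2, 0.3, -0.6]
opening: -0.001
grasp_force: 0.0
```

Request:
drive_tool:
  moves:
    - [[0, 0, 0], [0, 0, 0], 1]
    - [[0, 0, 0], [0, 0, 0], 1]

```text
t: 12.75
position: [482.3, -54.4, 131.6]
tcp_rot: [-2.472, -1.938, 0.001]
wrist_force: [0.1, 1.1, 0.3]
opening: 0.002
grasp_force: 0.0
```

```bash
python3 st.py; python3 - <<'E'
from h import *
from workcell import arm
f,K,R,C=cam(arm,"wrist");d=np.load("tray.npz");O,X,Y=d["O"],d["X"],d["Y"]
tr=lambda uv,z:np.c_[(ray(K,R,C,uv,z)[:,:2]-O)@X,(ray(K,R,C,uv,z)[:,:2]-O)@Y].round(1)
h=cv2.cvtColor(f,cv2.COLOR_BGR2HSV);m=cv2.inRange(h,(15,150,150),(32,255,255));c=cv2.minEnclosingCircle(big(m>0));print(c,tr(c[0],31))
cv2.imwrite("pics/w6.png",f)
E
```

```text
t 12.75 tray xy -86.4 -2.6 z 131.6 F tray -0.2 1.1 0.3 open 0.002
toolx yaw 76.21 j [-0.29  0.21 -0.33  1.03 -0.    1.53]
((306.4830627441406, 192.940673828125), 25.480548858642578) [[-41.8  -0.6]]
```

View pics/w6.png

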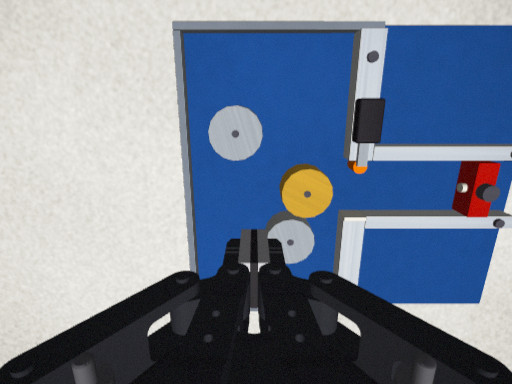

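Brass is lined up with the mouth at (306,193). The spare at (290,242) and the stuck blank at (235,133) are clear of the push line.

Request:
drive_tool:
  moves:
    - [[0, 0, 40], [0, 0, 0], 1]
    - [[0, 0, 80], [0, 0, 0], 1]
    - [[0, 0, 100], [0, 0, 0], 1]
    - [[0, 0, 110], [0, 0, 0], 1]
    - [[0, 0, 110], [0, 0, 0], 1]

```text
t: 13.42
position: [481.9, -54.4, 21.8]
tcp_rot: [-2.471, -1.938, 0.001]
wrist_force: [0.7, 0.4, 1.1]
opening: 0.003
grasp_force: 0.0
```

Request:
drive_tool:
  moves:
    - [[0, 5, 0], [0, 0, 0], 1]
    - [[0, 10, 0], [0, 0, 0], 1]
    - [[0, 15, 0], [0, 0, 0], 1]
    - [[0, 20, 0], [0, 0, 0], 1]
    - [[0, 25, 0], [0, 0, 0], 1]

```text
t: 14.05
position: [505.9, -60.4, 22.5]
tcp_rot: [-2.472, -1.938, 0.001]
wrist_force: [-5.5, 1.0, 4.8]
opening: -0.0
grasp_force: 2.6
```

Request:
drive_tool:
  moves:
    - [[0, 4, 0], [0, 0, 0], 1]
    - [[0, 8, 0], [0, 0, 0], 1]
    - [[0, 12, 0], [0, 0, 0], 1]
    - [[0, 16, 0], [0, 0, 0], 1]

```text
t: 14.55
position: [521.0, -64.2, 22.4]
tcp_rot: [-2.471, -1.937, 0.002]
wrist_force: [-9.7, 1.4, 6.9]
opening: 0.002
grasp_force: 4.8
```

```bash
python3 st.py; python3 - <<'E'
from h import *
from workcell import arm
f,K,R,C=cam(arm,"wrist");d=np.load("tray.npz");O,X,Y=d["O"],d["X"],d["Y"]
h=cv2.cvtColor(f,cv2.COLOR_BGR2HSV);m=cv2.inRange(h,(15,150,150),(32,255,255));c=cv2.minEnclosingCircle(big(m>0));w=ray(K,R,C,c[0],31)[0,:2]-O;print(c,w@X,w@Y)
E
```

```text
t 14.55 tray xy -46.5 -2.9 z 22.4 F tray -9.8 -1.0 6.9 open 0.002
toolx yaw 76.19 j [-0.28  0.38 -0.4   0.79 -0.    1.53]
((326.76470947265625, 256.0), 43.183658599853516) -11.310372759470331 0.6802455861316328
```

Request:
drive_tool:
  moves:
    - [[0, 3, 0], [0, 0, 0], 1]
    - [[0, 6, 0], [0, 0, 0], 1]
    - [[0, 9, 0], [0, 0, 0], 1]
    - [[0, 12, 0], [0, 0, 0], 1]

```text
t: 15.1
position: [531.6, -66.4, 22.3]
tcp_rot: [-2.47, -1.937, 0.003]
wrist_force: [-11.6, 3.7, 9.2]
opening: 0.001
grasp_force: 5.8
```

Request:
drive_tool:
  moves:
    - [[0, 3, 0], [0, 0, 0], 1]
    - [[0, 6, 0], [0, 0, 0], 1]
    - [[0, 9, 0], [0, 0, 0], 1]
    - [[0, 12, 0], [0, 0, 0], 1]

```text
t: 15.6
position: [544.6, -69.5, 22.4]
tcp_rot: [-2.471, -1.938, 0.001]
wrist_force: [-6.0, 3.2, 4.9]
opening: -0.003
grasp_force: 3.4
```

```bash
python3 st.py; python3 - <<'E'
from h import *
from workcell import arm
f,K,R,C=cam(arm,"wrist");d=np.load("tray.npz");O,X,Y=d["O"],d["X"],d["Y"]
h=cv2.cvtColor(f,cv2.COLOR_BGR2HSV);m=cv2.inRange(h,(15,150,150),(32,255,255));c=cv2.minEnclosingCircle(big(m>0));w=ray(K,R,C,c[0],31)[0,:2]-O;print(c,w@X,w@Y)
cv2.imwrite("pics/w7.png",f)
E
```

```text
t 15.6 tray xy -22.3 -2.5 z 22.4 F tray -6.6 1.7 4.9 open -0.003
toolx yaw 76.21 j [-0.28  0.41 -0.35  0.81  0.    1.53]
((327.0563659667969, 256.3472595214844), 43.275367736816406) 13.022855566571353 0.8653387325025499
```

View pics/w7.png

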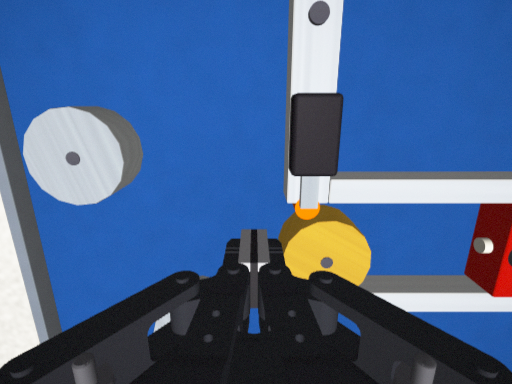

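Brass at (327,258) is past the roller at (307,208) and entering the lane. The pin at (484,246) is still out.

Request:
drive_tool:
  moves:
    - [[0, 5, 0], [0, 0, 0], 1]
    - [[0, 10, 0], [0, 0, 0], 1]
    - [[0, 15, 0], [0, 0, 0], 1]
    - [[0, 20, 0], [0, 0, 0], 1]
    - [[0, 25, 0], [0, 0, 0], 1]

```text
t: 16.27
position: [569.4, -76.0, 22.4]
tcp_rot: [-2.472, -1.938, 0.0]
wrist_force: [-5.8, 2.0, 5.0]
opening: 0.001
grasp_force: 2.7
```

Request:
drive_tool:
  moves:
    - [[0, 5, 0], [0, 0, 0], 1]
    - [[0, 10, 0], [0, 0, 0], 1]
    - [[0, 14, 0], [0, 0, 0], 1]
    - [[0, 18, 0], [0, 0, 0], 1]
    - [[0, 22, 0], [0, 0, 0], 1]

```text
t: 16.9
position: [590.8, -81.3, 22.4]
tcp_rot: [-2.472, -1.938, 0.0]
wrist_force: [-4.9, 0.6, 4.5]
opening: 0.003
grasp_force: 2.7
```

```bash
python3 st.py
```

```text
t 16.9 tray xy 25.4 -3.0 z 22.4 F tray -4.9 -0.6 4.5 open 0.003
toolx yaw 76.19 j [-0.28  0.48 -0.23  0.86  0.    1.53]
```

Request:
drive_tool:
  moves:
    - [[0, 1.5, 0], [0, 0, 0], 1]
    - [[0, 3, 0], [0, 0, 0], 1]
    - [[0, 4.5, 0], [0, 0, 0], 1]
    - [[0, 6, 0], [0, 0, 0], 1]

```text
t: 17.4
position: [596.5, -82.7, 22.3]
tcp_rot: [-2.472, -1.938, 0.0]
wrist_force: [-5.1, 1.8, 4.2]
opening: -0.002
grasp_force: 2.5
```

Request:
drive_tool:
  moves:
    - [[0, 1, 0], [0, 0, 0], 1]
    - [[0, 2, 0], [0, 0, 0], 1]

```text
t: 17.65
position: [598.4, -83.2, 22.3]
tcp_rot: [-2.472, -1.938, 0.0]
wrist_force: [-5.0, 1.0, 4.8]
opening: -0.004
grasp_force: 2.6
```

Request:
drive_tool:
  moves:
    - [[0, 0.5, 0], [0, 0, 0], 1]
    - [[0, 1, 0], [0, 0, 0], 1]

```text
t: 17.9
position: [599.4, -83.4, 22.3]
tcp_rot: [-2.472, -1.938, 0.0]
wrist_force: [-5.1, 1.7, 4.2]
opening: 0.001
grasp_force: 2.6
```

Request:
drive_tool:
  moves:
    - [[0, 0.5, 0], [0, 0, 0], 1]
    - [[0, 1, 0], [0, 0, 0], 1]

```text
t: 18.15
position: [600.4, -83.6, 22.3]
tcp_rot: [-2.472, -1.938, 0.0]
wrist_force: [-5.5, 1.1, 4.1]
opening: 0.0
grasp_force: 2.6
```

Request:
drive_tool:
  moves:
    - [[0, 0.5, 0], [0, 0, 0], 1]
    - [[0, 1, 0], [0, 0, 0], 1]

```text
t: 18.4
position: [601.3, -83.9, 22.3]
tcp_rot: [-2.472, -1.938, 0.0]
wrist_force: [-4.8, 0.7, 5.1]
opening: -0.004
grasp_force: 2.6
```

```bash
python3 - <<'E'
from h import *
from workcell import arm
f,K,R,C=cam(arm,"wrist");f=f[170:330,200:460];cv2.imwrite("pics/w8.png",cv2.resize(f,None,fx=3,fy=3))
E
```

```text
(no output)
```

View pics/w8.png

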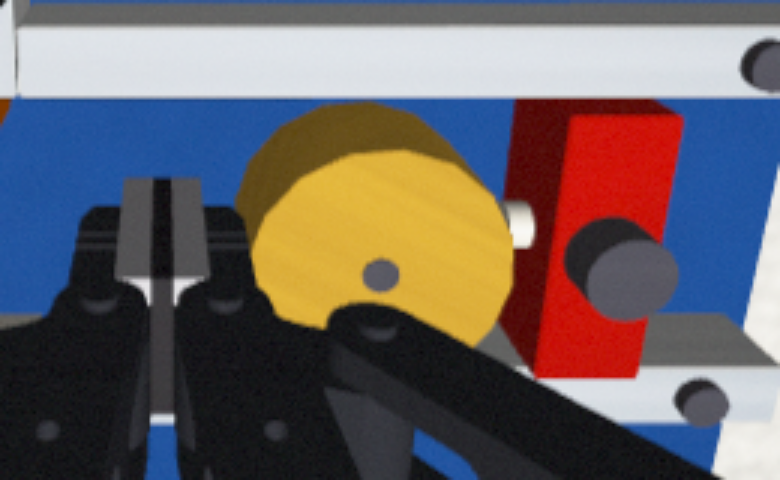

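The crop shows brass with its right edge at column 514 and the stop's top near edge at about column 553. That leaves roughly 6 mm to go, with the pin still out.

Request:
drive_tool:
  moves:
    - [[0, 0.7, 0], [0, 0, 0], 1]
    - [[0, 1.4, 0], [0, 0, 0], 1]
    - [[0, 2.1, 0], [0, 0, 0], 1]
    - [[0, 2.8, 0], [0, 0, 0], 1]

```text
t: 18.95
position: [604.0, -84.5, 22.3]
tcp_rot: [-2.472, -1.938, 0.0]
wrist_force: [-5.7, 1.7, 4.0]
opening: -0.001
grasp_force: 2.8
```

Request:
drive_tool:
  moves:
    - [[0, 0.5, 0], [0, 0, 0], 1]
    - [[0, 1, 0], [0, 0, 0], 1]

```text
t: 19.2
position: [604.9, -84.7, 22.3]
tcp_rot: [-2.472, -1.938, 0.0]
wrist_force: [-4.5, 1.2, 5.1]
opening: -0.004
grasp_force: 2.9
```

Request:
drive_tool:
  moves:
    - [[0, 0.5, 0], [0, 0, 0], 1]
    - [[0, 1, 0], [0, 0, 0], 1]

```text
t: 19.45
position: [605.9, -85.0, 22.3]
tcp_rot: [-2.472, -1.938, 0.0]
wrist_force: [-5.6, 1.5, 4.6]
opening: -0.006
grasp_force: 2.9
```

Request:
drive_tool:
  moves:
    - [[0, 0.4, 0], [0, 0, 0], 1]
    - [[0, 0.8, 0], [0, 0, 0], 1]

```text
t: 19.7
position: [606.7, -85.2, 22.3]
tcp_rot: [-2.472, -1.938, 0.0]
wrist_force: [-5.2, 0.6, 5.0]
opening: -0.001
grasp_force: 2.9
```

Request:
drive_tool:
  moves:
    - [[0, 0.3, 0], [0, 0, 0], 1]
    - [[0, 0.6, 0], [0, 0, 0], 1]

```text
t: 19.95
position: [607.0, -85.3, 22.3]
tcp_rot: [-2.472, -1.938, 0.001]
wrist_force: [-7.5, 2.2, 6.0]
opening: -0.002
grasp_force: 3.8
```

Request:
drive_tool:
  moves:
    - [[0, 0.3, 0], [0, 0, 0], 1]
    - [[0, 0.6, 0], [0, 0, 0], 1]

```text
t: 20.2
position: [607.1, -85.2, 22.3]
tcp_rot: [-2.471, -1.938, 0.002]
wrist_force: [-10.2, 2.3, 7.9]
opening: -0.001
grasp_force: 5.0
```

Request:
drive_tool:
  moves:
    - [[0, 0.3, 0], [0, 0, 0], 1]
    - [[0, 0.6, 0], [0, 0, 0], 1]

```text
t: 20.45
position: [607.2, -85.3, 22.3]
tcp_rot: [-2.471, -1.937, 0.003]
wrist_force: [-12.0, 2.4, 8.9]
opening: -0.002
grasp_force: 6.2
```

```bash
python3 st.py; python3 - <<'E'
from h import *
from workcell import arm
f,K,R,C=cam(arm,"wrist");f=f[170:330,200:460];cv2.imwrite("pics/w9.png",cv2.resize(f,None,fx=3,fy=3))
h=cv2.cvtColor(f,cv2.COLOR_BGR2HSV);b=cv2.inRange(h,(15,150,150),(32,255,255));r=cv2.inRange(h,(0,200,180),(6,255,255))|cv2.inRange(h,(176,200,180),(180,255,255))
for y in range(55,100,6):
    B=np.where(b[y])[0];Q=np.where(r[y])[0];print(y,B.max() if len(B) else None,Q.min() if len(Q) else None)
E
```

```text
t 20.45 tray xy 42.3 -3.0 z 22.3 F tray -12.2 -0.5 8.9 open -0.002
toolx yaw 76.19 j [-0.28  0.5  -0.18  0.89 -0.    1.54]
55 151 176
61 158 175
67 164 174
73 167 174
79 170 173
85 170 172
91 170 171
97 169 170
```

The force now rises with no motion and the pixel gap is about 1 px, so the brass is home. Back off and rise.

Request:
drive_tool:
  moves:
    - [[0, -1, 0], [0, 0, 0], 1]
    - [[0, -3, 0], [0, 0, 0], 1]
    - [[0, -5, 0], [0, 0, 0], 1]
    - [[0, -5, -50], [0, 0, 0], 1]
    - [[0, -5, -110], [0, 0, 0], 1]

```text
t: 21.12
position: [603.4, -84.4, 132.5]
tcp_rot: [-2.471, -1.937, 0.002]
wrist_force: [1.9, -0.6, -0.2]
opening: 0.001
grasp_force: 0.0
```

Request:
drive_tool:
  moves:
    - [[-50, -5, -30], [0, 0, 0], 1]
    - [[-70, -5, -60], [0, 0, 0], 1]
    - [[-70, -5, -60], [0, 0, 0], 1]
    - [[-70, -5, -60], [0, 0, 0], 1]

```text
t: 21.62
position: [582.1, -151.0, 191.5]
tcp_rot: [-2.472, -1.938, 0.0]
wrist_force: [0.4, -0.1, -0.7]
opening: 0.005
grasp_force: 0.0
```

```bash
python3 st.py; python3 - <<'E'
from h import *
from workcell import arm
f,K,R,C=cam(arm,"wrist");d=np.load("tray.npz");O,X,Y=d["O"],d["X"],d["Y"]
tr=lambda uv,z:np.c_[(ray(K,R,C,uv,z)[:,:2]-O)@X,(ray(K,R,C,uv,z)[:,:2]-O)@Y].round(1)
h=cv2.cvtColor(f,cv2.COLOR_BGR2HSV);b=cv2.inRange(h,(15,150,150),(32,255,255));r=cv2.inRange(h,(0,200,180),(6,255,255))|cv2.inRange(h,(176,200,180),(180,255,255))
k=big(b>0);(u,v),rad=cv2.minEnclosingCircle(k);print("brass",u,v,rad,tr((u,v),32))
for y in range(int(v)-12,int(v)+13,4):
    B=np.where(b[y])[0];Q=np.where(r[y])[0];Q=Q[Q>u];print(y,B.max() if len(B) else None,Q.min() if len(Q) else None)
y=int(v);print(f[y,int(u+rad)-3:int(u+rad)+6].tolist())
c=steelcirc(f,(0,0,int(u-rad),384));print(tr(c[:,:2],32) if len(c) else None)
E
```

```text
t 21.62 tray xy 33.5 -72.8 z 191.5 F tray 0.4 -0.0 -0.7 open 0.005
toolx yaw 76.18 j [-0.39  0.36  0.05  1.26  0.    1.42]
brass 298.2530212402344 107.34036254882812 22.652507781982422 [[77.  -1.6]]
95 317 323
99 319 339
103 320 None
107 320 None
111 319 338
115 318 None
119 316 None
[[47, 153, 196], [53, 156, 199], [51, 154, 195], [41, 123, 169], [2, 40, 166], [9, 14, 178], [22, 27, 134], [32, 31, 50], [59, 53, 53]]
[[ -55.   -44.2]
 [ -99.3   45.6]
 [ -48.5 -210.5]]
```

```bash
python3 -c "
from workcell import arm
print(arm.sign_off())"
```

```text
the job is handed in; nothing more can be done
None
```

The job is handed in: the stuck blank was pushed back out of the mouth, the brass blank is home against the red stop (no gap or pin showing), and both steel blanks are in the wide part; it took about 22 s, and pushing forces read about 12 N or less.

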